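# Lock the tube carousel on the mixer spindle with its R-clip

### The arm

A 6-joint arm with a two-finger parallel gripper is mounted at the origin on the work surface. World frame = base frame: x ahead of the robot, y to its left, z up, the work surface at z = 0. Lengths are in m, angles in rad, forces in N, time in s.
With the tool pointing down it reaches from about 0.35 to 0.775 m from the base axis. Payload 5.5 kg.
Tool frame: the origin (TCP) lies midway between the tips of the shut fingers; the grasp point (between the pads) lies 19 mm behind it; z points along the fingers, y is the line along which they close (so a half turn about z gives the same grasp; the last joint's range is limited). The gripper opens to 85 mm and grips with 20 to 120 N. Pads are 22 mm wide; open, the fingers measure 114 mm over their backs; the gripper's body (76 mm by 85 mm) begins 54 mm behind the grasp point. The pads swing forward as they close: fully open they stand 13 mm farther back than shut.
Start: joints at [1.048, 0.313, 0.046, 1.304, 0, 1.431], TCP at [0.215, 0.533, 0.231] pointing down, gripper open.
Joint ranges: [-2.76, 2.76], [-0.86, 1.69], [-1.03, 1.26], [-2.2, 2.34], [-1.47, 1.5], [-3.14, 3.14]. Speed limits (rad/s): [2.57, 2.57, 3.14, 3.14, 3.14, 3.14].

### API

Orientations are given as a unit quaternion [w, x, y, z].
In Python, from workcell import env gives the robot as it stands.
- The arm moves only by the tool move_arm, never from a script. Its argument "targets" is a list of rows, each a list of 3 entries, a list of its own where there are three numbers: the shift along the tool's x, y, z in mm, then the turn, a rotation vector about the tool's x, y, z in units of 10 degrees (1.0 is 10 degrees), then the closure, from -1 (fully open) to 1 (shut). In form: [[[dx, dy, dz], [ax, ay, az], gripper], ...]. A call has 1 to 5 rows; each row is the pose to reach, as a shift and turn from the pose commanded when the call began, along the tool's axes at that moment; what a row does not reach only later rows make up. A row lasts 1/8 s, in which the tool goes at most 62.5 mm and 10.7 degrees, less where a joint would pass 70% of its speed; a pose out of reach is approached as far as the arm can. A call with a gripper value outside its range is refused whole. The fingers move at their own pace and stop on an object; "squeeze" is the grip in N (left out, the last holds). Time passes only in rows, so rows that repeat a pose let the fingers close. It gives the time, the measured TCP pose, the force, the opening and the grip force at its end, in the units of the state.
- env.get_state(): the state, without advancing time (a new reading comes with each control period).
- env.read_camera(name): name is "scene" or "side" or "wrist"; returns a dict with "pixels" (384x512x3 uint8, red, green, blue), "fovy" (degrees; the focal length in pixels is half the picture's height over the tangent of half this angle, whatever the lens; pixels are square), "cx", "cy" (the principal point, pixels), "extrinsics" (4x4, takes a point from world to camera coordinates); the wrist camera has in their place "mount" (4x4, takes a point from camera to tool coordinates, whose origin is the TCP and whose axes are the flange's). Camera axes: x right, y up, looking along -z (the intrinsics and any distortion apply to the point x, -y, -z); pixel columns grow to the right and rows downward; lengths in m; the calibration is good to about 2 mm. A picture is of the moment at which its call begins: read the wrist's pose just before it. There is no depth.
- env.hand_in(): hands the job in; it is judged then, once.
Trained networks look in a picture, given as the dict that the camera call returned (one of the last four; its "shot" number tells which), for a name from the list of things; names that differ only in an ending like _2 or _b are one class to them, and where a whole thing is asked for, a point or a joint stands for the part that bears it (a point fixed in the world has none). Each returns a list of dicts, best first, with "confidence" (0 to 1); they miss things now and then, are a little off and sometimes report something else, mostly with a low value. They report only what shows in the picture. A call takes as long as a camera call. They do not tell look-alikes from the thing itself.
- env.spot_in(thing, picture): "centre" ([x, y, z] in m, in world coordinates, good to about 4 mm: the middle of the surface that is visible of it).
- env.regions_of(thing, picture): "mask" (384x512 bool, what is visible of it).
- env.landmark_of(thing, picture): "centre" ([x, y, z] in m, in world coordinates, good to about 4 mm: a listed point, or the origin of a listed thing).
The state is a dict: "clock": time; "joint_pos": joint angles; "qvel": joint speeds; "tau": joint torques, N m; "tcp_pos": TCP position; "orientation": TCP orientation; "wrist_force": force on the tool from outside, world axes, zero at the start; "ft_torque": the same for the moment, N m; "finger_gap": finger opening in m; "grip_force": force on a finger pad.
Only numpy, scipy, OpenCV 4.12 (cv2) and the standard library are available. Lean on these libraries where they do the work, as an engineer would, in place of code of your own. Each camera call takes 0.05 s, during which the arm holds its last target. There are 200 camera calls.

### The job

Put the tube carousel over the mixer's spindle, lowering it gently until it sits down on the shoulder, then lock it with the R-clip: push the clip's straight leg through the spindle's cross hole, from either end, until the bow springs over the spindle and the clip is fully home, and let go of it. The spindle stands a few millimetres higher or lower than drawn, so feel for the hole, and do not force the clip: never push on it with more than about 20 N. Leave the other things on the bench where they are.

Things in the scene. Friction and masses are not known exactly. Their poses are not given: they have to be found in the camera images.
- mixer: tube mixer, fixed: white housing 150 x 150 mm, flat top 70 mm above the bench; on it a steel shoulder 48 mm across up to 76 mm, then an upright steel spindle 24 mm across, its top bevelled over the last 6 mm to a flat 14 mm across. The spindle is shimmed: it stands up to 8 mm higher or lower than drawn, and no pose tells it. Origin on the bench under the spindle's axis, z up, yaw varies
- spindle_hole (a point): drawn middle of the spindle's cross hole, on its axis, 139 mm above the bench; the true hole lies up to 8 mm above or below this point, always 19 mm below the spindle's flat top. The hole, 8 mm wide and 8 mm high, goes right through along this x axis: the mixer's x, square to the housing's front panel with its black knob, which faces -x
- carousel: loose tube carousel, about 0.3 kg: grey disc 124 mm across, 8 mm thick, and on it a round aluminium hub 40 mm across, its top 48 mm above the disc's underside; a 28 mm bore goes through both. Origin at the centre of the underside, z up. Seated, the underside is 76 mm and the hub's top 124 mm above the bench, and it can turn
- clip: loose R-clip, 65 g, lying flat: a black grip tab 36 mm long (x -18 to 18), 16 mm wide (y -8 to 8), 22 mm tall; from its +x face a straight leg of 6 mm round steel runs along x at y = 0, 3 mm above the underside, with a square-cut end; beside it at +y, in the same plane, the sprung bow. Origin at the centre of the tab's underside, z up
- clip_tip (a point): square-cut end of the clip's straight leg, 84 mm ahead (+x) of the clip's origin and 3 mm above its underside
- clip_seat (a point): point on the leg's axis 32 mm ahead (+x) of the clip's origin: the spindle's middle comes here when the clip is home. The tab's front face then stands 2 mm off the spindle; the tab touching the spindle also counts as home
- clip_bow (a joint): how far the bow is sprung open, rad: 0 relaxed, about 0.14 as it passes the spindle. Bow of 6 mm steel, from the clip's x = 17 mm out to y = 18 at x = 33, in to y = 9.5 at x = 45 (waist), flared to y = 19 at x = 60. It meets the spindle with clip_seat about 24 mm short of the hole, resists with some 6 to 10 N, springs over about 13 mm short
- beaker: bystander: empty glass beaker, 64 mm across, 85 mm tall; origin at the centre of its underside
- jar: bystander: capped amber glass jar, 56 mm across, 85 mm tall; origin at the centre of its underside
- flask: bystander: conical glass flask, 72 mm across, 103 mm tall; origin at the centre of its underside
- wrench: bystander: steel wrench lying flat, 150 mm long; origin at its middle
- collar: bystander: small plain steel spacer ring, 34 mm across, 18 mm tall, not used here; origin at the centre of its underside
- vial: bystander: capped clear plastic bottle, 30 mm across, 100 mm tall; origin at the centre of its underside
Mind the look-alikes: they are no part of the job. Of the things that look like the carousel, take the one that is nearest to the robot's base at the start.

How it is judged:
By the outcome, as a careful person would: the job done as asked, in the order asked, and still so for the second after the job is handed in, with the robot touching nothing.
It also fails if it takes over 69 s, if anything falls off the work surface, if the arm or the gripper's body presses on something with over 40 N, if the wrist force passes 120 N, or if a joint passes its speed limit or range.

## Working session

There is one attempt and no reset: what is moved stays moved. The work goes in short steps, Python scripts to look and compute and a tool call to move; the robot and the scene stay as the last step left them, time stands still between calls to the robot, and variables do not carry over. Pictures are saved under pics/ and viewed, at most 10 in all, crops included, and the job is handed in when it is done.

Besides the shell and the picture viewer there is one more tool, called after "Request:" by a JSON object that holds its "op" and its "data". move_arm: Moves the arm, as the interface text tells. Its arguments: {"type":"object","properties":{"targets":{"type":"array","items":{"type":"array"}},"squeeze":{"type":"number"}},"required":["targets"]}

```bash
ls; mkdir -p pics; python3 - <<'E'
from workcell import env
import cv2,numpy as np
s=env.get_state();print({k:np.round(v,3).tolist() for k,v in s.items()})
ims=[]
for c in ["scene","side"]:
    p=env.read_camera(c);cv2.imwrite(f"pics/{c}0.png",p["pixels"][:,:,::-1])
    for t in ["mixer","carousel","clip","beaker","jar","flask","wrench","collar","vial"]:
        print(c,t,[(np.round(d["centre"],3).tolist(),round(d["confidence"],2)) for d in env.landmark_of(t,p)])
    for t in ["spindle_hole","clip_tip","clip_seat"]:
        print(c,t,[(np.round(d["centre"],3).tolist(),round(d["confidence"],2)) for d in env.landmark_of(t,p)])
print(env.get_state()["clock"])
E
```

```text
pics
{'clock': 0.0, 'joint_pos': [1.048, 0.314, 0.045, 1.304, -0.0, 1.431], 'qvel': [0.001, 0.0, 0.002, -0.001, -0.001, 0.001], 'tau': [-0.003, -48.063, 29.853, 0.019, -0.0, -0.0], 'tcp_pos': [0.215, 0.533, 0.23], 'orientation': [-0.0, 0.19, 0.982, -0.001], 'wrist_force': [0.189, -0.559, -0.072], 'ft_torque': [-0.004, -0.033, 0.0], 'grip_force': 0.0, 'finger_gap': 0.085}
scene mixer [([0.614, -0.032, 0.002], 0.84)]
scene carousel [([0.514, 0.464, 0.005], 0.7), ([0.496, 0.285, -0.0], 0.58), ([0.726, -0.206, 0.0], 0.47)]
scene clip [([0.522, -0.254, -0.002], 0.68)]
scene beaker [([0.712, 0.196, -0.001], 0.64), ([0.723, -0.205, -0.0], 0.6), ([0.616, -0.032, 0.0], 0.43)]
scene jar [([0.722, -0.204, 0.002], 0.7)]
scene flask [([0.681, 0.358, 0.004], 0.88)]
scene wrench [([0.38, -0.061, -0.004], 0.52)]
scene collar [([0.393, 0.09, 0.001], 0.42), ([0.725, -0.204, 0.002], 0.24)]
scene vial [([0.671, -0.37, -0.002], 0.7)]
scene spindle_hole []
scene clip_tip [([0.62, -0.03, 0.139], 0.57), ([0.599, -0.297, 0.005], 0.47)]
scene clip_seat [([0.546, -0.274, 0.007], 0.64), ([0.52, -0.256, -0.003], 0.59)]
side mixer [([0.722, -0.196, 0.002], 0.17)]
side carousel [([0.62, -0.031, 0.138], 0.42)]
side clip [([0.519, -0.258, -0.002], 0.69)]
side beaker [([0.712, 0.197, 0.0], 0.66), ([0.676, 0.358, -0.004], 0.32)]
side jar [([0.723, -0.199, -0.001], 0.67)]
side flask [([0.678, 0.356, -0.003], 0.72)]
side wrench [([0.378, -0.06, -0.003], 0.87), ([0.496, 0.288, -0.004], 0.33)]
side collar []
side vial [([0.669, -0.372, -0.004], 0.78)]
side spindle_hole [([0.622, -0.031, 0.138], 0.72), ([0.494, 0.291, -0.002], 0.46)]
side clip_tip [([0.595, -0.292, 0.004], 0.55)]
side clip_seat [([0.549, -0.272, 0.003], 0.51)]
1.3
```

View scene.

View pics/scene0.png

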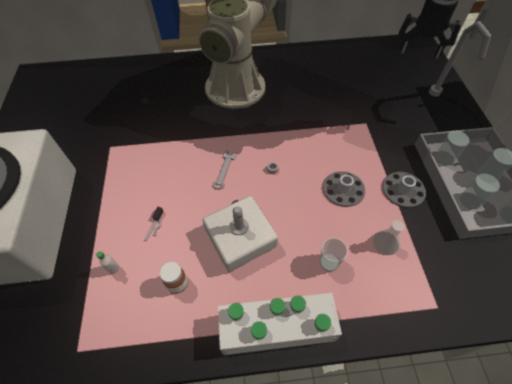

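View pics/side0.png

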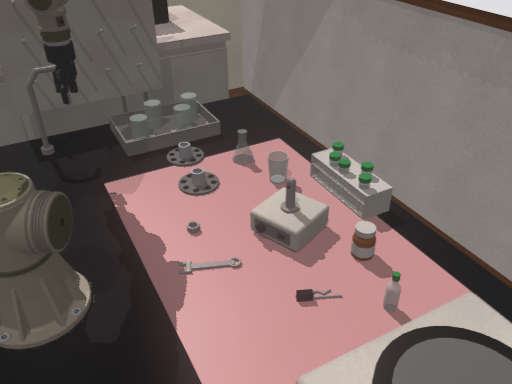

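```bash
cat > h.py <<'E'
from workcell import env
import cv2,numpy as np
from scipy.spatial.transform import Rotation as R
def K(p):
    h,w=p["pixels"].shape[:2];f=h/2/np.tan(np.radians(p["fovy"])/2)
    return np.array([[f,0,p["cx"]],[0,f,p["cy"]],[0,0,1.]])
def dist(p):
    for k in p:
        if "dist" in k: return np.array(p[k],float).ravel()
    return np.zeros(5)
def ext(p,s=None):
    if "extrinsics" in p: return np.array(p["extrinsics"])
    T=np.eye(4);q=np.array(s["orientation"]);T[:3,:3]=R.from_quat(q[[1,2,3,0]]).as_matrix();T[:3,3]=s["tcp_pos"]
    return np.linalg.inv(T@np.array(p["mount"]))
def proj(P,p,E):
    P=np.atleast_2d(P);c=P@E[:3,:3].T+E[:3,3]
    return cv2.projectPoints((c*[1,-1,-1]).reshape(-1,1,3),np.zeros(3),np.zeros(3),K(p),dist(p))[0].reshape(-1,2)
def ray(uv,p,E,z):
    n=cv2.undistortPoints(np.array(uv,float).reshape(-1,1,2),K(p),dist(p)).reshape(-1,2)
    d=np.c_[n[:,0],-n[:,1],-np.ones(len(n))]@E[:3,:3]
    o=-E[:3,:3].T@E[:3,3]
    return o+d*((z-o[2])/d[:,2])[:,None]
def circ(r,z,n=24):
    a=np.arange(n)*2*np.pi/n;return np.c_[r*np.cos(a),r*np.sin(a),np.full(n,z)]
E
cat > mix.py <<'E'
from h import *
from scipy.optimize import minimize
S=[]
for c in ["scene","side"]:
    p=env.read_camera(c);print([k for k in p],[p[k] for k in p if "dist" in k],p["fovy"],p["cx"],p["cy"])
    m=[d for d in env.regions_of("mixer",p)]
    print(c,[(d["confidence"],int(d["mask"].sum()),np.argwhere(d["mask"]).mean(0).round()) for d in m])
    m=[d for d in m if d["mask"].sum()>1500]
    if m: S.append((p,ext(p),m[0]["mask"]))
    cv2.imwrite(f"pics/{c}_m.png",m[0]["mask"]*255) if m else 0
b=np.array([[i,j,k] for i in(-.075,.075) for j in (-.075,.075) for k in (0,.07)])
def f(v,show=False):
    x,y,a,h=v;M=R.from_euler("z",a).as_matrix();t=0;F=[]
    for p,E,m in S:
        im=np.zeros((384*2,512*2),np.uint8)
        for P in (b,np.r_[circ(.012,.07),circ(.012,.152+h),circ(.007,.158+h)]):
            q=proj(P@M.T+[x,y,0],p,E)
            cv2.fillConvexPoly(im,np.int32(cv2.convexHull(np.float32(q*2+.5))*16),255,shift=4)
        im=cv2.resize(im,(512,384),interpolation=cv2.INTER_AREA)/255.
        t+=np.abs(im-m).sum()
    return t
best=min((minimize(f,[.616,-.031,a,0],method="Nelder-Mead",options=dict(initial_simplex=np.array([.616,-.031,a,0])+np.array([[0]*4,[.01,0,0,0],[0,.01,0,0],[0,0,.15,0],[0,0,0,.008]]))) for a in np.radians([-30,0,30])),key=lambda r:r.fun)
print(best.x,np.degrees(best.x[2]),best.fun)
# zoom
a=cv2.imread("pics/scene0.png")[185:285,185:305];b2=cv2.imread("pics/side0.png")[170:250,240:340]
cv2.imwrite("pics/z1.png",np.hstack([cv2.resize(a,(480,400),interpolation=2),cv2.resize(b2,(320,400))]))
E
python3 mix.py
```

```text
['pixels', 'fovy', 'cx', 'cy', 'extrinsics', 'shot'] [] 57.79500417321329 258.14290154505824 188.88136389363947
scene [(0.79, 3456, array([232., 240.]))]
['pixels', 'fovy', 'cx', 'cy', 'extrinsics', 'shot'] [] 44.2478803286739 258.7583454836975 187.3844501235748
side [(0.95, 3361, array([217., 289.]))]
[ 6.20546242e-01 -2.98192715e-02  3.80972696e-01 -6.02960365e-04] 21.828127599719558 852.721568627451[ WARN:0@1.691] global loadsave.cpp:1063 imwrite_ Unsupported depth image for selected encoder is fallbacked to CV_8U.
```

View pics/z1.png

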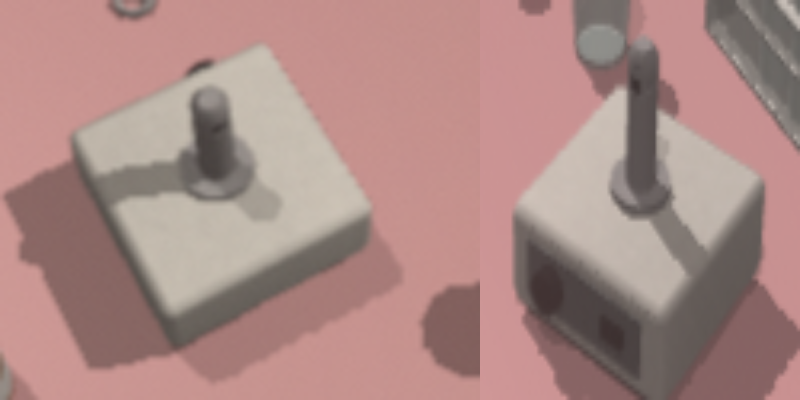

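```bash
python3 - <<'E'
from h import *
p=env.read_camera("scene");E=ext(p)
q=ray([[203.5,218.75],[251.25,196],[277.7,238.75],[228.75,265.2]],p,E,.07);print(q.round(4),q.mean(0))
for i in range(4):
    d=(q[(i+1)%4]-q[i])[:2];print(np.linalg.norm(d),np.degrees(np.arctan2(d[1],d[0]))%90)
print("top of spindle px",proj([[.6195,-.03,.158],[.6195,-.03,.139],[.6195,-.03,.076]],p,E))
E
```

```text
[[ 0.587  -0.1224  0.07  ]
 [ 0.5318  0.0088  0.07  ]
 [ 0.6665  0.0623  0.07  ]
 [ 0.7219 -0.0649  0.07  ]] [ 0.62679127 -0.02904391  0.07      ]
0.14236334139289658 22.81956820095924
0.14491922976090454 21.6254199806084
0.13868266168109403 23.53990255009485
0.14663279433166446 23.08194467721654
top of spindle px [[237.56333605 208.86697454]
 [238.05184237 212.83183077]
 [239.54750551 224.97105828]]
```

Request:
{"op": "move_arm", "data": {"targets": [[[-60, -21, 0], [0, 0, 0], -1], [[-120, -42, 0], [0, 0, 0], -1], [[-180, -63, 0], [0, 0, 0], -1], [[-240, -84, 0], [0, 0, 0], -1], [[-300, -105, 0], [0, 0, 0], -1]]}}

```text
clock: 2.17
tcp_pos: [0.4512, 0.3261, 0.2316]
orientation: [0.0, 0.19, 0.982, 0.0]
wrist_force: [-0.5, 1.6, -0.0]
finger_gap: 0.0854
grip_force: 0.0
```

Request:
{"op": "move_arm", "data": {"targets": [[[-52, -18, 0], [0, 0, 0], -1], [[-52, -18, 0], [0, 0, 0], -1], [[-52, -18, 0], [0, 0, 0], -1]]}}

```text
clock: 2.55
tcp_pos: [0.4911, 0.2912, 0.2311]
orientation: [-0.0, 0.191, 0.982, 0.0]
wrist_force: [-0.4, 0.1, -0.2]
finger_gap: 0.0853
grip_force: 0.0
```

```bash
cat >> h.py <<'E'
def tool(target,yaw=None):
    """shift in tool axes (mm) from measured pose to world target; yaw = desired world angle of tool x, deg"""
    s=env.get_state();M=R.from_quat(np.array(s["orientation"])[[1,2,3,0]]).as_matrix()
    x=M[:,0];a=np.degrees(np.arctan2(x[1],x[0]))
    print("tcp",np.round(s["tcp_pos"],4),"yawx",round(a,2),"tilt",M[:,2].round(4),"shift",(M.T@(np.array(target)-s["tcp_pos"])*1000).round(1), "turn z/10deg" , None if yaw is None else round(-(((yaw-a)+180)%360-180)/10,3),"J",np.round(s["joint_pos"],2),"t",round(s["clock"],2))
E
python3 - <<'E'
from h import *
s=env.get_state();p=env.read_camera("wrist");cv2.imwrite("pics/w1.png",p["pixels"][:,:,::-1]);E=ext(p,s)
print(np.round(p["mount"],3),p["fovy"])
for d in env.landmark_of("carousel",p):print("lm",d["confidence"],d["centre"])
ms=env.regions_of("carousel",p)
for d in ms:
    print(d["confidence"],d["mask"].sum(),np.argwhere(d["mask"]).mean(0))
tool([.496,.288,.1])
print(proj(np.array([[.496,.288,0],[.496,.288,.048]]),p,E))
E
```

```text
[[ 0.001  0.945  0.327  0.083]
 [ 1.    -0.    -0.001 -0.001]
 [-0.001  0.327 -0.945 -0.142]
 [ 0.     0.     0.     1.   ]] 62.7332489807617
lm 0.75 [0.5178, 0.4671, 0.0046]
lm 0.61 [0.4942, 0.2899, -0.0024]
0.89 8077 [162.28921629 258.09099913]
0.77 9249 [125.10411936 407.75770354]
tcp [0.4903 0.2924 0.2314] yawx 158.18 tilt [-2.e-04  2.e-04 -1.e+00] shift [ -7.   -1.9 131.4] turn z/10deg None J [0.4  0.31 0.04 1.3  0.   0.78] t 2.7
[[258.99560779 165.79526731]
 [258.98999697 176.27551623]]
```

View pics/w1.png

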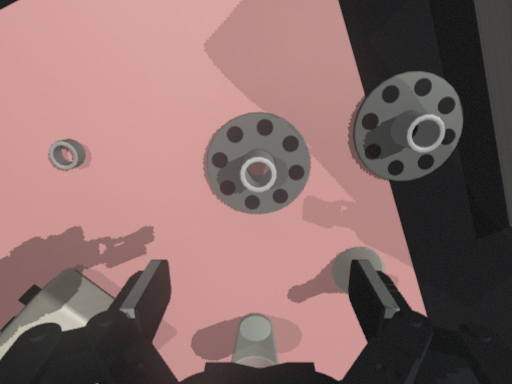

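```bash
python3 - <<'E'
from h import *
s=env.get_state();p=env.read_camera("wrist");E=ext(p,s)
q=ray([[258.5,174.8],[258,163.5]],p,E,.048);print(q)
q=ray([[258,163]],p,E,.008);print(q)
tool(list(ray([[258.5,174.8]],p,E,.048)[0][:2])+[.023])
E
```

```text
[[0.49365945 0.28922538 0.048     ]
 [0.4820412  0.29331106 0.048     ]]
[[0.49003016 0.28998144 0.008     ]]
tcp [0.4903 0.2925 0.2315] yawx 158.2 tilt [ 0.e+00  2.e-04 -1.e+00] shift [ -4.3  -1.8 208.5] turn z/10deg None J [0.4  0.31 0.04 1.3  0.   0.78] t 2.75
```

Request:
{"op": "move_arm", "data": {"targets": [[[-4.5, -2, 50], [0, 0, 0], -1], [[-4.5, -2, 105], [0, 0, 0], -1], [[-4.5, -2, 155], [0, 0, 0], -1], [[-4.5, -2, 190], [0, 0, 0], -1], [[-4.5, -2, 208], [0, 0, 0], -1]]}}

```text
clock: 3.38
tcp_pos: [0.4924, 0.2883, 0.0211]
orientation: [-0.001, 0.189, 0.982, -0.001]
wrist_force: [0.0, -0.4, -0.4]
finger_gap: 0.0855
grip_force: 0.0
```

Request:
{"op": "move_arm", "data": {"targets": [[[0, 0, 0], [0, 0, 0], -1], [[0, 0, 0], [0, 0, 0], 1], [[0, 0, 0], [0, 0, 0], 1], [[0, 0, 0], [0, 0, 0], 1], [[0, 0, 0], [0, 0, 0], 1]], "squeeze": 50}}

```text
clock: 4.0
tcp_pos: [0.4957, 0.2882, 0.0248]
orientation: [0.001, 0.19, 0.982, 0.001]
wrist_force: [-0.9, 0.1, 6.1]
finger_gap: 0.0381
grip_force: 51.9
```

Request:
{"op": "move_arm", "data": {"targets": [[[0, 0, -15], [0, 0, 0], 1], [[0, 0, -50], [0, 0, 0], 1], [[0, 0, -100], [0, 0, 0], 1], [[0, 0, -150], [0, 0, 0], 1], [[0, 0, -190], [0, 0, 0], 1]]}}

```text
clock: 4.62
tcp_pos: [0.4948, 0.2878, 0.2161]
orientation: [0.001, 0.19, 0.982, 0.0]
wrist_force: [0.3, -0.6, -2.7]
finger_gap: 0.0381
grip_force: 50.9
```

```bash
python3 - <<'E'
from h import *
tool([.620,-.03,.225]);print(env.get_state()["finger_gap"],env.get_state()["wrist_force"])
E
```

```text
tcp [0.4948 0.2878 0.2161] yawx 158.06 tilt [ 1.4e-03  7.0e-04 -1.0e+00] shift [-234.9 -248.    -9. ] turn z/10deg None J [0.39 0.31 0.01 1.26 0.   0.77] t 4.62
0.03806997896634331 [ 0.27762928 -0.56895171 -2.67108864]
```

Request:
{"op": "move_arm", "data": {"targets": [[[-35, -37, -9], [0, 0, 0], 1], [[-75, -79, -9], [0, 0, 0], 1], [[-115, -121, -9], [0, 0, 0], 1], [[-155, -164, -9], [0, 0, 0], 1], [[-190, -201, -9], [0, 0, 0], 1]]}}

```text
clock: 5.25
tcp_pos: [0.5961, 0.0283, 0.2228]
orientation: [-0.0, 0.191, 0.982, 0.0]
wrist_force: [0.6, 0.9, -3.5]
finger_gap: 0.0381
grip_force: 51.1
```

Request:
{"op": "move_arm", "data": {"targets": [[[-25, -26, 0], [0, 0, 0], 1], [[-40, -42, 0], [0, 0, 0], 1], [[-45, -47, 0], [0, 0, 0], 1], [[-45, -47, 0], [0, 0, 0], 1], [[-45, -47, 0], [0, 0, 0], 1]]}}

```text
clock: 5.88
tcp_pos: [0.6197, -0.0286, 0.2224]
orientation: [-0.0, 0.189, 0.982, 0.0]
wrist_force: [-0.8, -1.0, -2.9]
finger_gap: 0.0377
grip_force: 51.1
```

```bash
python3 - <<'E'
from h import *
tool([.620,-.03,.225])
s=env.get_state()
ims=[]
for c in ["scene","side","wrist"]:
    p=env.read_camera(c);E=ext(p,s);im=p["pixels"][:,:,::-1].copy()
    for z in (.158,.139):print(c,proj([[.62,-.03,z]],p,E))
    if c!="wrist":
        u,v=np.int32(proj([[.62,-.03,.16]],p,E)[0]);im=im[v-60:v+60,u-50:u+50]
        ims.append(cv2.resize(im,(400,480),interpolation=2));print(u-50,v-60)
    else: cv2.imwrite("pics/w2.png",im)
cv2.imwrite("pics/z2.png",np.hstack(ims))
E
```

```text
tcp [ 0.6197 -0.0286  0.2224] yawx 158.16 tilt [-4.e-04  5.e-04 -1.e+00] shift [-0.8 -1.2 -2.6] turn z/10deg None J [-0.18  0.41  0.16  1.32  0.    0.21] t 5.88
scene [[237.57993175 209.04847443]]
scene [[238.06828475 213.01120301]]
187 148
side [[290.39219742 178.1643791 ]]
side [[290.15029609 184.62436067]]
240 117
wrist [[258.88679744 213.96330787]]
wrist [[258.88587676 204.5545288 ]]
```

View pics/z2.png

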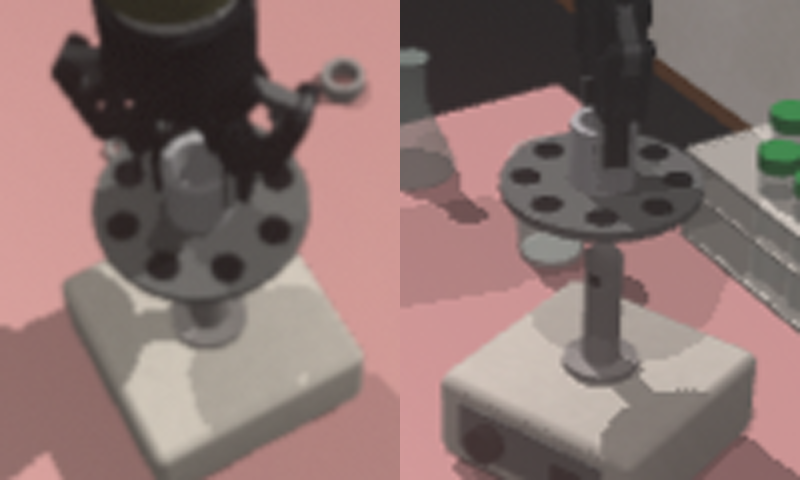

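Request:
{"op": "move_arm", "data": {"targets": [[[0, 0, 15], [0, 0, 0], 1], [[0, 0, 28], [0, 0, 0], 1], [[0, 0, 32], [0, 0, 0], 1], [[0, 0, 36], [0, 0, 0], 1], [[0, 0, 40], [0, 0, 0], 1]]}}

```text
clock: 6.65
tcp_pos: [0.6204, -0.0301, 0.1823]
orientation: [0.0, 0.19, 0.982, 0.0]
wrist_force: [-0.1, 0.1, -1.6]
finger_gap: 0.0381
grip_force: 51.2
```

Request:
{"op": "move_arm", "data": {"targets": [[[0, 0, 3], [0, 0, 0], 1], [[0, 0, 6], [0, 0, 0], 1], [[0, 0, 6], [0, 0, 0], 1]]}}

```text
clock: 7.02
tcp_pos: [0.6203, -0.0301, 0.1762]
orientation: [0.0, 0.19, 0.982, -0.0]
wrist_force: [0.9, -0.8, -3.1]
finger_gap: 0.0381
grip_force: 51.2
```

Request:
{"op": "move_arm", "data": {"targets": [[[0, 0, 4], [0, 0, 0], 1], [[0, 0, 8], [0, 0, 0], 1], [[0, 0, 12], [0, 0, 0], 1], [[0, 0, 12], [0, 0, 0], 1]]}}

```text
clock: 7.52
tcp_pos: [0.6203, -0.0302, 0.1639]
orientation: [0.0, 0.19, 0.982, -0.0]
wrist_force: [1.0, -0.6, -3.9]
finger_gap: 0.038
grip_force: 51.2
```

```bash
python3 - <<'E'
from h import *
s=env.get_state();print(s["wrist_force"],s["ft_torque"])
ims=[]
for c in ["scene","side"]:
    p=env.read_camera(c);E=ext(p,s);im=p["pixels"][:,:,::-1].copy()
    u,v=np.int32(proj([[.62,-.03,.15]],p,E)[0]);im=im[v-60:v+60,u-50:u+50]
    ims.append(cv2.resize(im,(400,480),interpolation=2));print(u-50,v-60)
cv2.imwrite("pics/z3.png",np.hstack(ims))
E
```

```text
[ 0.97771819 -0.63404761 -3.94940979] [-0.28558913 -0.37337197  0.05037455]
187 150
240 120
```

View pics/z3.png

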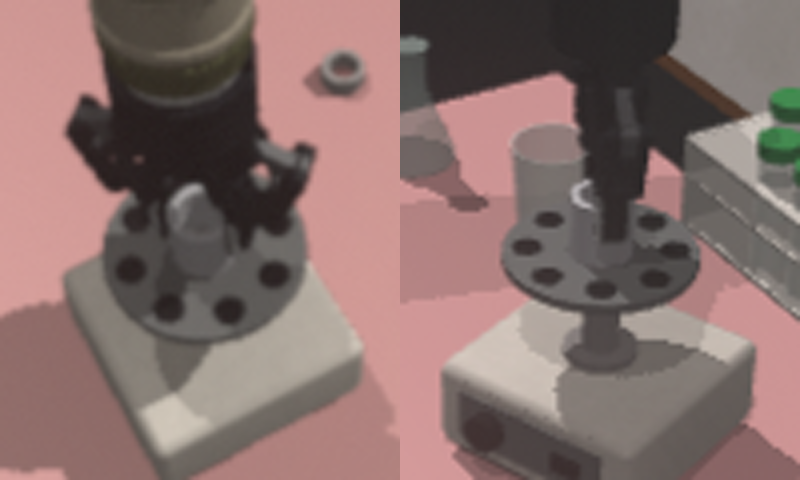

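Request:
{"op": "move_arm", "data": {"targets": [[[0, 0, 10], [0, 0, 0], 1], [[0, 0, 20], [0, 0, 0], 1], [[0, 0, 30], [0, 0, 0], 1], [[0, 0, 38], [0, 0, 0], 1], [[0, 0, 38], [0, 0, 0], 1]]}}

```text
clock: 8.25
tcp_pos: [0.6202, -0.0303, 0.1253]
orientation: [-0.0, 0.19, 0.982, -0.0]
wrist_force: [2.8, -3.2, -3.9]
finger_gap: 0.0376
grip_force: 51.1
```

Request:
{"op": "move_arm", "data": {"targets": [[[0, 0, 5], [0, 0, 0], 1], [[0, 0, 10], [0, 0, 0], 1], [[0, 0, 15], [0, 0, 0], 1], [[0, 0, 18], [0, 0, 0], 1], [[0, 0, 18], [0, 0, 0], 1]]}}

```text
clock: 8.88
tcp_pos: [0.6203, -0.0301, 0.1079]
orientation: [0.0, 0.19, 0.982, -0.0]
wrist_force: [4.0, -2.8, -4.6]
finger_gap: 0.038
grip_force: 51.1
```

Request:
{"op": "move_arm", "data": {"targets": [[[0.8, 0, 2], [0, 0, 0], 1], [[0.8, 0, 3.5], [0, 0, 0], 1], [[0.8, 0, 5], [0, 0, 0], 1], [[0.8, 0, 5], [0, 0, 0], 1]]}}

```text
clock: 9.38
tcp_pos: [0.6203, -0.0301, 0.1038]
orientation: [0.001, 0.19, 0.982, -0.0]
wrist_force: [4.0, -4.2, -2.8]
finger_gap: 0.0381
grip_force: 51.3
```

Request:
{"op": "move_arm", "data": {"targets": [[[-2, -0.5, 0.5], [0, 0, 0], 1], [[-2, -0.5, 1], [0, 0, 0], 1], [[-2, -0.5, 1.5], [0, 0, 0], 1], [[-2, -0.5, 2], [0, 0, 0], 1], [[-2, -0.5, 2], [0, 0, 0], 1]]}}

```text
clock: 10.0
tcp_pos: [0.6207, -0.0307, 0.1011]
orientation: [-0.0, 0.19, 0.982, 0.0]
wrist_force: [0.3, 0.6, -2.6]
finger_gap: 0.0379
grip_force: 51.2
```

Request:
{"op": "move_arm", "data": {"targets": [[[0, 0, 0.5], [0, 0, 0], 1], [[0, 0, 1], [0, 0, 0], 1], [[0, 0, 1.5], [0, 0, 0], 1], [[0, 0, 1.5], [0, 0, 0], 1]]}}

```text
clock: 10.5
tcp_pos: [0.6209, -0.0308, 0.1008]
orientation: [0.0, 0.19, 0.982, 0.0]
wrist_force: [-3.8, 1.8, 5.8]
finger_gap: 0.0381
grip_force: 52.2
```

Request:
{"op": "move_arm", "data": {"targets": [[[0, 0, -1], [0, 0, 0], 0], [[0, 0, -1], [0, 0, 0], -1], [[0, 0, -1], [0, 0, 0], -1], [[0, 0, -1], [0, 0, 0], -1]]}}

```text
clock: 11.0
tcp_pos: [0.6211, -0.0309, 0.1007]
orientation: [0.0, 0.19, 0.982, 0.0]
wrist_force: [0.9, 0.4, -0.0]
finger_gap: 0.0852
grip_force: 0.0
```

Request:
{"op": "move_arm", "data": {"targets": [[[0, 0, -20], [0, 0, 0], -1], [[0, 0, -60], [0, 0, 0], -1], [[0, 0, -110], [0, 0, 0], -1], [[0, 0, -150], [0, 0, 0], -1], [[0, 0, -150], [0, 0, 0], -1]]}}

```text
clock: 11.62
tcp_pos: [0.6231, -0.0312, 0.255]
orientation: [0.004, 0.19, 0.982, 0.0]
wrist_force: [0.7, 0.2, -0.3]
finger_gap: 0.0858
grip_force: 0.0
```

```bash
python3 - <<'E'
from h import *
s=env.get_state();p=env.read_camera("wrist");cv2.imwrite("pics/w4.png",p["pixels"][:,:,::-1]);E=ext(p,s)
tool([.521,-.256,.20],None)
print(proj([[.62,-.03,.158],[.62,-.03,.124],[.62,-.03,.139]],p,E))
for c in ["scene","side"]:
    q=env.read_camera(c)
    for t in ["clip","clip_tip","clip_seat","carousel"]:
        print(c,t,[(np.round(d["centre"],4).tolist(),round(d["confidence"],2)) for d in env.landmark_of(t,q)])
E
```

```text
tcp [ 0.6221 -0.0311  0.2525] yawx 158.07 tilt [ 3.8e-03 -6.0e-04 -1.0e+00] shift [  10.  -246.4   52.3] turn z/10deg None J [-0.18  0.4   0.23  1.39  0.    0.2 ] t 11.68
[[260.22785741 192.81741397]
 [260.02655755 180.65831782]
 [260.10946545 185.66619575]]
scene clip [([0.5172, -0.2582, -0.0006], 0.76), ([0.6202, -0.0323, 0.1435], 0.59)]
scene clip_tip [([0.5964, -0.2979, 0.0032], 0.78)]
scene clip_seat [([0.5466, -0.2738, 0.0034], 0.67)]
scene carousel [([0.6165, -0.0318, 0.0738], 0.94), ([0.52, 0.4631, 0.0041], 0.83)]
side clip [([0.5188, -0.2593, -0.0004], 0.67)]
side clip_tip [([0.5962, -0.2943, 0.0024], 0.91), ([0.7221, -0.199, 0.0027], 0.32)]
side clip_seat [([0.5501, -0.2721, 0.002], 0.72), ([0.7159, 0.1968, 0.0011], 0.54)]
side carousel [([0.6192, -0.0307, 0.0741], 0.85), ([0.5154, 0.4588, 0.0004], 0.82)]
```

View pics/w4.png

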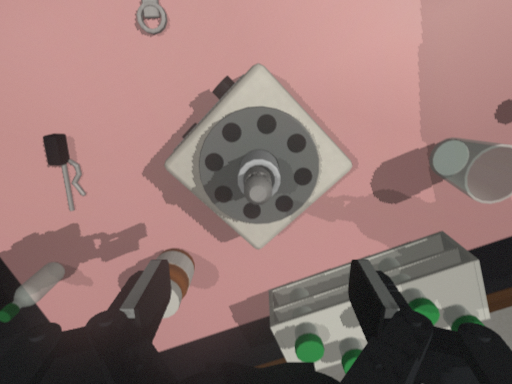

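```bash
python3 - <<'E'
from h import *
s=env.get_state();p=env.read_camera("wrist");E=ext(p,s)
q=ray([[166,163],[258.5,64],[352,163],[259,248]],p,E,.07);print(q.round(4),q.mean(0))
for i in range(4):
    d=(q[(i+1)%4]-q[i])[:2];print(np.linalg.norm(d),np.degrees(np.arctan2(d[1],d[0]))%90)
print("disc",ray([[259,165]],p,E,.084),"hub",ray([[259,178]],p,E,.124),"sp",ray([[259,188]],p,E,.158))
a=ray([[50,139],[64,136],[51,166],[68,163]],p,E,.022);b=ray([[71,209],[63,165]],p,E,.003);print(a,a.mean(0),b)
d=(b[0]-a.mean(0))[:2];print(np.degrees(np.arctan2(d[1],d[0])),np.linalg.norm(d))
tool([.519,-.258,.16],154.5)
E
```

```text
[[ 0.5756 -0.1185  0.07  ]
 [ 0.5231  0.0067  0.07  ]
 [ 0.648   0.0615  0.07  ]
 [ 0.704  -0.0656  0.07  ]] [ 0.61264007 -0.02896055  0.07      ]
0.13570006893614672 22.74133479323845
0.13638149531269855 23.728209102069904
0.13890534147591974 23.77474316558245
0.13886898171463344 22.397344028457923
disc [[ 0.61066632 -0.02804589  0.084     ]] hub [[ 0.61279724 -0.02889767  0.124     ]] sp [[ 0.61147211 -0.02836008  0.158     ]]
[[ 0.50428717 -0.24851978  0.022     ]
 [ 0.50742497 -0.231396    0.022     ]
 [ 0.53207981 -0.26594164  0.022     ]
 [ 0.53656047 -0.24494009  0.022     ]] [ 0.5200881  -0.24769938  0.022     ] [[ 0.59075115 -0.28838037  0.003     ]
 [ 0.53606005 -0.26475603  0.003     ]]
-29.929201850792936 0.08153654784156744
tcp [ 0.6209 -0.0309  0.2504] yawx 158.07 tilt [-6.e-04  2.e-04 -1.e+00] shift [   9.7 -248.7   90.4] turn z/10deg 0.357 J [-0.18  0.4   0.22  1.39  0.    0.2 ] t 12.22
```

Request:
{"op": "move_arm", "data": {"targets": [[[2, -50, 10], [0, 0, 0], -1], [[4, -100, 30], [0, 0, 0.2], -1], [[6, -150, 50], [0, 0, 0.36], -1], [[8, -200, 70], [0, 0, 0.36], -1], [[9.7, -248.7, 90], [0, 0, 0.36], -1]]}}

```text
clock: 12.85
tcp_pos: [0.5185, -0.2594, 0.1604]
orientation: [0.0, 0.221, 0.975, -0.0]
wrist_force: [-0.0, -0.4, -0.2]
finger_gap: 0.0856
grip_force: 0.0
```

Request:
{"op": "move_arm", "data": {"targets": [[[0, 0, 0], [0, 0, 0], -1], [[0, 0, 0], [0, 0, 0], -1], [[0, 0, 0], [0, 0, 0], -1], [[0, 0, 0], [0, 0, 0], -1]]}}

```text
clock: 13.35
tcp_pos: [0.52, -0.2571, 0.1614]
orientation: [0.001, 0.22, 0.975, -0.0]
wrist_force: [-0.1, -0.3, -0.1]
finger_gap: 0.0852
grip_force: 0.0
```

```bash
python3 - <<'E'
from h import *
s=env.get_state();p=env.read_camera("wrist");cv2.imwrite("pics/w5.png",p["pixels"][:,:,::-1]);E=ext(p,s)
tool([.519,-.258,.02],154.5)
for t in ["clip","clip_tip","clip_seat"]:
    for d in env.landmark_of(t,p):print(t,np.round(d["centre"],4),d["confidence"],proj([d["centre"]],p,E))
E
```

```text
tcp [ 0.5199 -0.2572  0.1613] yawx 154.56 tilt [ 8.e-04 -4.e-04 -1.e+00] shift [  0.5  -1.1 141.3] turn z/10deg 0.006 J [-0.6   0.35 -0.07  1.14  0.   -0.15] t 13.4
clip [ 0.5197 -0.2616  0.0025] 0.65 [[255.84367898 178.36577361]]
clip_tip [ 0.5975 -0.2906  0.0014] 0.74 [[262.75560387 251.93590391]]
clip_seat [ 0.5496 -0.271   0.006 ] 0.81 [[260.19673635 208.87508167]]
```

View pics/w5.png

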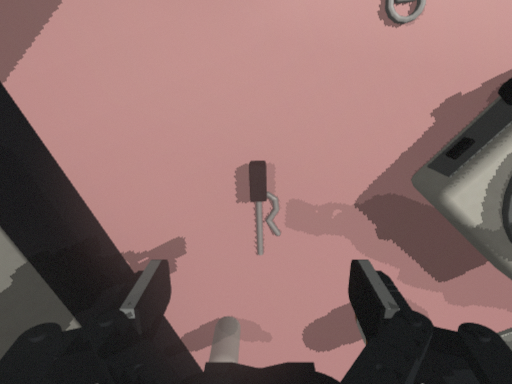

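```bash
python3 - <<'E'
from h import *
s=env.get_state();p=env.read_camera("wrist");E=ext(p,s)
im=p["pixels"].astype(int);dark=(im.sum(2)<170);dark[:150]=0;dark[205:]=0;dark[:,:235]=0;dark[:,285:]=0
yx=np.argwhere(dark);print(yx.min(0),yx.max(0))
for r in range(156,206,4):
    c=np.where(dark[r])[0];print(r,c.min() if len(c) else None,c.max() if len(c) else None,end="; ")
sat=im.max(2)-im.min(2)
for r in range(206,258,6):
    c=np.where((sat[r,245:268]<40))[0]+245;print(r,c.min() if len(c) else None,c.max() if len(c) else None,end="; ")
b=ray([[258.5,203],[261,253.5]],p,E,.003);print(b);d=(b[1]-b[0])[:2];print(np.degrees(np.arctan2(d[1],d[0])),np.linalg.norm(d))
t=ray([[258,162]],p,E,.022);print(t)
E
```

```text
[163 254] [163 254]
156 None None; 160 None None; 164 None None; 168 None None; 172 None None; 176 None None; 180 None None; 184 None None; 188 None None; 192 None None; 196 None None; 200 None None; 204 None None; 206 256 262; 212 256 262; 218 256 267; 224 256 262; 230 257 263; 236 257 263; 242 256 263; 248 256 263; 254 257 263; [[ 0.54341636 -0.27058032  0.003     ]
 [ 0.59675562 -0.29302803  0.003     ]]
-22.823681289897507 0.05787034674968373
[[ 0.50108005 -0.2508759   0.022     ]]
```

Request:
{"op": "move_arm", "data": {"targets": [[[2, -1, 50], [0, 0, 0], -1], [[4.2, -2, 95], [0, 0, 0], -1], [[4.2, -2, 130], [0, 0, 0], -1], [[4.2, -2, 150], [0, 0, 0], -1], [[4.2, -2, 157], [0, 0, 0], -1]]}}

```text
clock: 14.22
tcp_pos: [0.5137, -0.2573, 0.0024]
orientation: [-0.001, 0.221, 0.975, 0.001]
wrist_force: [-0.2, 0.8, 0.6]
finger_gap: 0.0854
grip_force: 0.0
```

Request:
{"op": "move_arm", "data": {"targets": [[[0, 0, 0], [0, 0, 0], -1], [[0, 0, 0], [0, 0, 0], 1], [[0, 0, 0], [0, 0, 0], 1], [[0, 0, 0], [0, 0, 0], 1], [[0, 0, 0], [0, 0, 0], 1]], "squeeze": 60}}

```text
clock: 14.85
tcp_pos: [0.5148, -0.2581, 0.0044]
orientation: [0.0, 0.221, 0.975, -0.0]
wrist_force: [1.1, -0.4, 1.6]
finger_gap: 0.0145
grip_force: 58.6
```

```bash
python3 - <<'E'
from h import *
print({k:np.round(v,4).tolist() for k,v in env.get_state().items() if k in("wrist_force","ft_torque","finger_gap","grip_force")})
tool([.519,-.258,.2],203.1)
E
```

```text
{'wrist_force': [1.1096, -0.3809, 1.6208], 'ft_torque': [-0.1424, -0.1163, 0.0031], 'grip_force': 58.5596, 'finger_gap': 0.0145}
tcp [ 0.5148 -0.2581  0.0044] yawx 154.47 tilt [ 8.e-04 -2.e-04 -1.e+00] shift [  -3.9    1.9 -195.6] turn z/10deg -4.863 J [-0.6   0.48 -0.3   0.79  0.   -0.16] t 14.85
```

Request:
{"op": "move_arm", "data": {"targets": [[[0, 0, -10], [0, 0, 0], 1], [[0, 0, -50], [0, 0, 0], 1], [[0, 0, -100], [0, 0, 0], 1], [[0, 0, -150], [0, 0, 0], 1], [[0, 0, -200], [0, 0, 0], 1]], "squeeze": 100}}

```text
clock: 15.48
tcp_pos: [0.5142, -0.2578, 0.2059]
orientation: [0.0, 0.221, 0.975, -0.0]
wrist_force: [1.2, -1.2, -1.0]
finger_gap: 0.0134
grip_force: 98.3
```

Request:
{"op": "move_arm", "data": {"targets": [[[5, 20, -6], [0, 0, -0.6], 1], [[14, 50, -6], [0, 0, -1.5], 1], [[24, 85, -6], [0, 0, -2.4], 1], [[34, 120, -6], [0, 0, -3.3], 1], [[44, 155, -6], [0, 0, -4.2], 1]]}}

```text
clock: 16.1
tcp_pos: [0.5415, -0.098, 0.2102]
orientation: [0.0, -0.146, 0.989, 0.0]
wrist_force: [-0.0, -0.4, -1.2]
finger_gap: 0.0135
grip_force: 98.3
```

```bash
python3 - <<'E'
from h import *
print({k:np.round(v,4).tolist() for k,v in env.get_state().items() if k in("wrist_force","ft_torque","finger_gap","grip_force")})
tool([.549,-.061,.21],203.1)
E
```

```text
{'wrist_force': [-0.0483, -0.3638, -1.1822], 'ft_torque': [-0.0358, -0.0253, 0.0135], 'grip_force': 98.2802, 'finger_gap': 0.0135}
tcp [ 0.5415 -0.098   0.2102] yawx -163.25 tilt [ 1.e-04  0.e+00 -1.e+00] shift [-17.8  33.3   0.2] turn z/10deg -0.635 J [-0.32  0.27 -0.06  1.24  0.   -0.62] t 16.1
```

Request:
{"op": "move_arm", "data": {"targets": [[[-9, 16, 0], [0, 0, -0.3], 1], [[-17, 31, 0], [0, 0, -0.64], 1], [[-17, 31, 0], [0, 0, -0.64], 1], [[-17, 31, 0], [0, 0, -0.64], 1], [[-17, 31, 0], [0, 0, -0.64], 1]]}}

```text
clock: 16.73
tcp_pos: [0.5491, -0.0655, 0.2097]
orientation: [-0.0, -0.197, 0.98, -0.0]
wrist_force: [-0.0, -0.4, -0.5]
finger_gap: 0.0134
grip_force: 98.3
```

```bash
python3 - <<'E'
from h import *
s=env.get_state()
tool([.549,-.061,.21],203.1)
p=env.read_camera("wrist");cv2.imwrite("pics/w6.png",p["pixels"][:,:,::-1]);E=ext(p,s)
M=R.from_quat(np.array(s["orientation"])[[1,2,3,0]]).as_matrix()
for n,v in dict(tip=[-.088,0,.0014],base=[-.022,0,.0014],top=[-.022,0,-.0176]).items(): print(n,proj([M@v+s["tcp_pos"]],p,E))
print(proj([[.6207,-.0305,.158],[.6207,-.0305,.15]],p,E))
for t in ["clip_tip","clip_seat","spindle_hole"]:
    for d in env.landmark_of(t,p):print(t,np.round(d["centre"],4),d["confidence"],proj([d["centre"]],p,E))
E
```

```text
tcp [ 0.5491 -0.0655  0.2097] yawx -157.23 tilt [-1.e-04 -1.e-04 -1.e+00] shift [-1.7  4.2 -0.3] turn z/10deg -0.033 J [-0.26  0.28 -0.06  1.24 -0.   -0.66] t 16.73
tip [[261.51677582 387.44384384]]
base [[261.88370145 296.20393829]]
top [[262.18284823 320.78945905]]
[[267.19253394 318.86914923]
 [266.95039183 311.71422238]]
clip_seat [ 0.5847 -0.049   0.211 ] 0.66 [[264.42135776 325.62492873]]
clip_seat [ 0.5507 -0.0629  0.207 ] 0.37 [[265.37861781 263.30551841]]
```

View pics/w6.png

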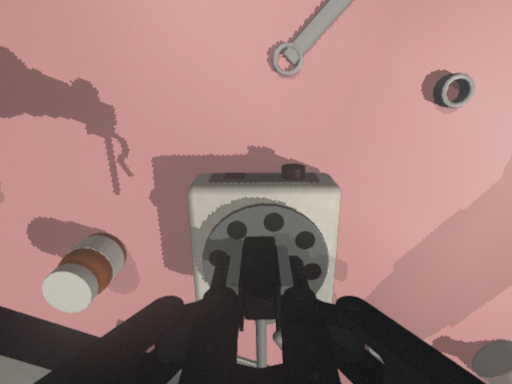

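```bash
python3 - <<'E'
from h import *
s=env.get_state();p=env.read_camera("wrist");E=ext(p,s)
im=p["pixels"].astype(int);sat=im.max(2)-im.min(2)
# front top edge rows per column, left/right edges per row (housing is grey, bench pink)
g=(sat<35)
L=[];Rr=[]
for r in range(195,290,5):
    c=np.where(g[r,150:262])[0]+150; c=[x for x in c if g[r,x:x+8].all()];L.append((c[0] if c else -1,r))
    c=np.where(g[r,268:380])[0]+268; c=[x for x in c if g[r,x-8:x].all()];Rr.append((c[-1] if c else -1,r))
print(L,Rr)
for Q in (L,Rr):
    q=ray(Q,p,E,.07)[:,:2];v=cv2.fitLine(q.astype(np.float32),cv2.DIST_HUBER,0,1e-4,1e-4).ravel();print(np.degrees(np.arctan2(v[1],v[0])),v[2:],np.abs((q-v[2:])@[-v[1],v[0]]).round(4))
E
```

```text
[(np.int64(186), 195), (np.int64(186), 200), (np.int64(186), 205), (np.int64(187), 210), (np.int64(187), 215), (np.int64(188), 220), (np.int64(188), 225), (np.int64(188), 230), (np.int64(189), 235), (np.int64(189), 240), (np.int64(190), 245), (np.int64(190), 250), (np.int64(191), 255), (np.int64(191), 260), (np.int64(191), 265), (np.int64(192), 270), (np.int64(193), 275), (np.int64(194), 280), (np.int64(194), 285)] [(np.int64(340), 195), (np.int64(339), 200), (np.int64(339), 205), (np.int64(338), 210), (np.int64(338), 215), (np.int64(338), 220), (np.int64(337), 225), (np.int64(337), 230), (np.int64(336), 235), (np.int64(336), 240), (np.int64(335), 245), (np.int64(335), 250), (np.int64(335), 255), (np.int64(334), 260), (np.int64(334), 265), (np.int64(334), 270), (np.int64(333), 275), (np.int64(333), 280), (np.int64(332), 285)]
23.655325 [ 0.6352001  -0.10555009] [0.0008 0.0003 0.0001 0.0004 0.0001 0.0004 0.0001 0.0005 0.     0.0005
 0.     0.0005 0.     0.0004 0.0009 0.0004 0.0001 0.0007 0.0002]
23.11822 [0.58153164 0.02960377] [0.0003 0.0003 0.0001 0.0004 0.     0.0004 0.0002 0.0002 0.0004 0.0001
 0.0005 0.0001 0.0003 0.0003 0.0001 0.0006 0.     0.0004 0.0002]
```

Request:
{"op": "move_arm", "data": {"targets": [[[-2, 4.4, 20], [0, 0, 0], 1], [[-2, 4.4, 28], [0, 0, 0], 1], [[-2, 4.4, 30], [0, 0, 0], 1], [[-2, 4.4, 30], [0, 0, 0], 1], [[-2, 4.4, 30], [0, 0, 0], 1]]}}

```text
clock: 17.6
tcp_pos: [0.5496, -0.06, 0.1804]
orientation: [0.0, -0.198, 0.98, -0.0]
wrist_force: [0.6, 0.0, -1.2]
finger_gap: 0.0136
grip_force: 98.3
```

Request:
{"op": "move_arm", "data": {"targets": [[[0, 0, 4], [0, 0, 0.03], 1], [[0, 0, 7], [0, 0, 0.03], 1], [[0, 0, 8], [0, 0, 0.03], 1], [[0, 0, 9], [0, 0, 0.03], 1], [[0, 0, 9], [0, 0, 0.03], 1]]}}

```text
clock: 18.23
tcp_pos: [0.5493, -0.0598, 0.1707]
orientation: [-0.0, -0.196, 0.981, 0.0]
wrist_force: [0.4, -0.2, 0.4]
finger_gap: 0.0135
grip_force: 98.3
```

Request:
{"op": "move_arm", "data": {"targets": [[[0, 0, 0.8], [0, 0, 0], 1], [[0, 0, 1.6], [0, 0, 0], 1], [[0, 0, 2.4], [0, 0, 0], 1], [[0, 0, 2.4], [0, 0, 0], 1]]}}

```text
clock: 18.73
tcp_pos: [0.5492, -0.0598, 0.1683]
orientation: [-0.0, -0.196, 0.981, 0.0]
wrist_force: [-0.4, -0.5, -0.3]
finger_gap: 0.0135
grip_force: 98.3
```

Request:
{"op": "move_arm", "data": {"targets": [[[0, 0, 0.8], [0, 0, -0.03], 1], [[0, 0, 1.6], [0, 0, -0.06], 1], [[0, 0, 2.4], [0, 0, -0.08], 1], [[0, 0, 2.4], [0, 0, -0.08], 1]]}}

```text
clock: 19.23
tcp_pos: [0.5492, -0.0598, 0.1659]
orientation: [-0.0, -0.203, 0.979, 0.0]
wrist_force: [-0.4, -0.4, -0.7]
finger_gap: 0.0136
grip_force: 98.3
```

```bash
python3 - <<'E'
from h import *
tool([.549,-.061,.168],203.3)
print(env.get_state()["wrist_force"],env.get_state()["ft_torque"])
E
```

```text
tcp [ 0.5492 -0.0598  0.1659] yawx -156.63 tilt [-1.e-04  1.e-04 -1.e+00] shift [ 0.7 -1.1 -2.1] turn z/10deg 0.007 J [-0.25  0.3  -0.14  1.14  0.   -0.66] t 19.23
[-0.39528803 -0.43690552 -0.73904878] [0.00606581 0.02943333 0.06818023]
```

Request:
{"op": "move_arm", "data": {"targets": [[[0, 0, 0.8], [0, 0, 0], 1], [[0, 0, 1.6], [0, 0, 0], 1], [[0, 0, 2.4], [0, 0, 0], 1], [[0, 0, 2.4], [0, 0, 0], 1]]}}

```text
clock: 19.73
tcp_pos: [0.5492, -0.0598, 0.1635]
orientation: [-0.0, -0.203, 0.979, 0.0]
wrist_force: [-0.1, 0.2, 0.9]
finger_gap: 0.0136
grip_force: 98.3
```

Request:
{"op": "move_arm", "data": {"targets": [[[0, 0, 0.8], [0, 0, 0], 1], [[0, 0, 1.6], [0, 0, 0], 1], [[0, 0, 1.6], [0, 0, 0], 1]]}}

```text
clock: 20.1
tcp_pos: [0.5495, -0.0598, 0.1623]
orientation: [0.0, -0.203, 0.979, -0.0]
wrist_force: [-0.3, 0.5, 1.3]
finger_gap: 0.0134
grip_force: 98.6
```

```bash
python3 - <<'E'
from h import *
tool([.549,-.061,.168],203.3)
print(env.get_state()["wrist_force"],env.get_state()["ft_torque"])
E
```

```text
tcp [ 0.5495 -0.0598  0.1623] yawx -156.63 tilt [ 6.e-04  0.e+00 -1.e+00] shift [ 0.9 -0.9 -5.7] turn z/10deg 0.007 J [-0.25  0.3  -0.14  1.13  0.   -0.66] t 20.1
[-0.27107612  0.54749969  1.25242167] [ 0.06121997 -0.01514613 -0.04795066]
```

Request:
{"op": "move_arm", "data": {"targets": [[[0, 0, 0.8], [0, 0, 0], 1], [[0, 0, 0.8], [0, 0, 0], 1], [[0, 0, 0.8], [0, 0, 0], 1]]}}

```text
clock: 20.48
tcp_pos: [0.5496, -0.0598, 0.1617]
orientation: [0.001, -0.203, 0.979, -0.0]
wrist_force: [-0.6, -0.7, 4.7]
finger_gap: 0.0144
grip_force: 99.0
```

```bash
python3 - <<'E'
from h import *
tool([.549,-.061,.168],203.3)
print(env.get_state()["wrist_force"],env.get_state()["ft_torque"])
E
```

```text
tcp [ 0.5496 -0.0598  0.1617] yawx -156.63 tilt [ 1.1e-03 -1.0e-04 -1.0e+00] shift [ 1.  -0.8 -6.3] turn z/10deg 0.007 J [-0.25  0.3  -0.15  1.12  0.   -0.66] t 20.48
[-0.62685245 -0.69932456  4.66259078] [ 0.18547646 -0.15078084 -0.00797464]
```

Request:
{"op": "move_arm", "data": {"targets": [[[0, 0, -6], [0, 0, 0], 1], [[0, 12, -8], [0, 0, 0], 1], [[0, 24, -8], [0, 0, 0], 1], [[0, 24, 8], [0, 0, 0], 1], [[0, 24, 20], [0, 0, 0], 1]]}}

```text
clock: 21.1
tcp_pos: [0.5391, -0.0373, 0.1396]
orientation: [-0.001, -0.203, 0.979, 0.0]
wrist_force: [1.4, -0.5, -0.2]
finger_gap: 0.0138
grip_force: 98.4
```

Request:
{"op": "move_arm", "data": {"targets": [[[0, 0, 0], [0, 0, 0], 1], [[0, -2, 0], [0, 0, 0], 1], [[0, -4, 0], [0, 0, 0], 1], [[0, -4, 0], [0, 0, 0], 1]]}}

```text
clock: 21.6
tcp_pos: [0.5418, -0.0418, 0.1416]
orientation: [0.0, -0.202, 0.979, -0.0]
wrist_force: [0.5, 0.6, -0.4]
finger_gap: 0.0138
grip_force: 98.4
```

```bash
cat > st.py <<'E'
from h import *
s=env.get_state();a=np.radians(23.3);u=np.array([np.cos(a),np.sin(a),0]);n=np.array([-u[1],u[0],0])
x=np.array(s["tcp_pos"])-[.6207,-.0305,0];f=np.array(s["wrist_force"])
print("L %.2f lat %.2f z %.2f mm"%(-x@u*1e3,x@n*1e3,x[2]*1e3),"F along %.2f lat %.2f z %.2f"%(f@u,f@n,f[2]),"T",np.round(s["ft_torque"],3),"gap",s["finger_gap"],"t",s["clock"])
tool(s["tcp_pos"],203.3)
E
python3 st.py
```

```text
L 76.95 lat 20.82 z 141.57 mm F along 0.71 lat 0.37 z -0.42 T [-0.022 -0.036 -0.014] gap 0.01378922792958011 t 21.6
tcp [ 0.5418 -0.0418  0.1416] yawx -156.66 tilt [ 9.e-04 -1.e-04 -1.e+00] shift [0. 0. 0.] turn z/10deg 0.004 J [-0.22  0.3  -0.2   1.07  0.   -0.63] t 21.6
```

Request:
{"op": "move_arm", "data": {"targets": [[[0, -1.5, 0], [0, 0, 0], 1], [[0, -2.5, 0], [0, 0, 0], 1], [[0, -3.3, 0], [0, 0, 0], 1], [[0, -3.3, 0], [0, 0, 0], 1]]}}

```text
clock: 22.1
tcp_pos: [0.5427, -0.0445, 0.1412]
orientation: [0.0, -0.202, 0.979, 0.0]
wrist_force: [-0.3, -0.4, -1.2]
finger_gap: 0.0136
grip_force: 98.4
```

```bash
python3 st.py
```

```text
L 77.21 lat 18.02 z 141.16 mm F along -0.42 lat -0.29 z -1.21 T [-0.021  0.017 -0.   ] gap 0.013584180542967565 t 22.1
tcp [ 0.5427 -0.0445  0.1412] yawx -156.64 tilt [-0.e+00  1.e-04 -1.e+00] shift [0. 0. 0.] turn z/10deg 0.006 J [-0.23  0.3  -0.2   1.07  0.   -0.64] t 22.1
```

Request:
{"op": "move_arm", "data": {"targets": [[[0, -0.6, 0], [0, 0, 0], 1], [[0, -1.2, 0], [0, 0, 0], 1], [[0, -1.2, 0], [0, 0, 0], 1]]}}

```text
clock: 22.48
tcp_pos: [0.5432, -0.0456, 0.1412]
orientation: [0.0, -0.202, 0.979, 0.0]
wrist_force: [0.4, 1.0, -1.0]
finger_gap: 0.0137
grip_force: 98.4
```

```bash
python3 st.py
```

```text
L 77.18 lat 16.84 z 141.18 mm F along 0.78 lat 0.73 z -0.97 T [-0.033  0.024 -0.088] gap 0.013677803752670801 t 22.475
tcp [ 0.5432 -0.0456  0.1412] yawx -156.63 tilt [ 0.e+00  1.e-04 -1.e+00] shift [0. 0. 0.] turn z/10deg 0.007 J [-0.23  0.3  -0.2   1.07  0.   -0.64] t 22.48
```

Request:
{"op": "move_arm", "data": {"targets": [[[0, -0.5, 0], [0, 0, 0], 1], [[0, -1, 0], [0, 0, 0], 1], [[0, -1, 0], [0, 0, 0], 1]]}}

```text
clock: 22.85
tcp_pos: [0.5436, -0.0465, 0.1412]
orientation: [0.0, -0.202, 0.979, 0.0]
wrist_force: [-0.1, 0.0, -0.5]
finger_gap: 0.0134
grip_force: 98.4
```

```bash
python3 st.py
```

```text
L 77.17 lat 15.82 z 141.20 mm F along -0.05 lat 0.06 z -0.49 T [-0.048  0.051  0.046] gap 0.013379890153359091 t 22.85
tcp [ 0.5436 -0.0465  0.1412] yawx -156.64 tilt [ 1.e-04  1.e-04 -1.e+00] shift [0. 0. 0.] turn z/10deg 0.006 J [-0.23  0.3  -0.2   1.07  0.   -0.64] t 22.85
```

Request:
{"op": "move_arm", "data": {"targets": [[[0, -0.4, 0], [0, 0, 0], 1], [[0, -0.8, 0], [0, 0, 0], 1], [[0, -0.8, 0], [0, 0, 0], 1]]}}

```text
clock: 23.22
tcp_pos: [0.5439, -0.0472, 0.1412]
orientation: [0.0, -0.203, 0.979, 0.0]
wrist_force: [-0.1, -0.0, -0.4]
finger_gap: 0.0137
grip_force: 98.4
```

```bash
python3 st.py
```

```text
L 77.18 lat 15.03 z 141.19 mm F along -0.15 lat 0.01 z -0.39 T [ 0.001 -0.001  0.005] gap 0.013701253029830643 t 23.225
tcp [ 0.5439 -0.0472  0.1412] yawx -156.63 tilt [ 1.e-04  1.e-04 -1.e+00] shift [0. 0. 0.] turn z/10deg 0.007 J [-0.23  0.3  -0.2   1.07  0.   -0.64] t 23.23
```

Request:
{"op": "move_arm", "data": {"targets": [[[0, -0.5, 0], [0, 0, 0], 1], [[0, -1, 0], [0, 0, 0], 1], [[0, -1, 0], [0, 0, 0], 1]]}}

```text
clock: 23.6
tcp_pos: [0.5443, -0.0481, 0.1412]
orientation: [0.0, -0.202, 0.979, 0.0]
wrist_force: [-1.1, 0.5, -1.1]
finger_gap: 0.0138
grip_force: 98.4
```

```bash
python3 st.py
```

```text
L 77.15 lat 14.02 z 141.20 mm F along -0.83 lat 0.87 z -1.13 T [-0.012  0.037  0.002] gap 0.013764131807025855 t 23.6
tcp [ 0.5443 -0.0481  0.1412] yawx -156.63 tilt [ 1.e-04  1.e-04 -1.e+00] shift [0. 0. 0.] turn z/10deg 0.007 J [-0.24  0.3  -0.2   1.07  0.   -0.64] t 23.6
```

Request:
{"op": "move_arm", "data": {"targets": [[[0, -0.4, 0], [0, 0, 0], 1], [[0, -0.8, 0], [0, 0, 0], 1], [[0, -0.8, 0], [0, 0, 0], 1]]}}

```text
clock: 23.98
tcp_pos: [0.5445, -0.0487, 0.1412]
orientation: [0.0, -0.203, 0.979, 0.0]
wrist_force: [-0.3, 0.7, -0.9]
finger_gap: 0.0135
grip_force: 98.4
```

```bash
python3 st.py
```

```text
L 77.18 lat 13.39 z 141.19 mm F along -0.03 lat 0.75 z -0.86 T [0.111 0.048 0.052] gap 0.013506705867360424 t 23.975
tcp [ 0.5445 -0.0487  0.1412] yawx -156.63 tilt [-0.e+00  4.e-04 -1.e+00] shift [0. 0. 0.] turn z/10deg 0.007 J [-0.24  0.3  -0.19  1.07  0.   -0.64] t 23.98
```

Request:
{"op": "move_arm", "data": {"targets": [[[0, -0.8, 0], [0, 0, 0], 1], [[0, -0.8, 0], [0, 0, 0], 1]]}}

```text
clock: 24.22
tcp_pos: [0.5446, -0.0492, 0.1411]
orientation: [-0.0, -0.203, 0.979, 0.0]
wrist_force: [-1.5, 2.3, -0.3]
finger_gap: 0.0133
grip_force: 98.5
```

```bash
python3 st.py
```

```text
L 77.24 lat 12.94 z 141.09 mm F along -0.43 lat 2.69 z -0.26 T [0.547 0.166 0.209] gap 0.013297823761162111 t 24.225
tcp [ 0.5446 -0.0492  0.1411] yawx -156.6 tilt [-4.e-04  9.e-04 -1.e+00] shift [0. 0. 0.] turn z/10deg 0.01 J [-0.24  0.3  -0.19  1.07  0.   -0.65] t 24.23
```

Request:
{"op": "move_arm", "data": {"targets": [[[3, 3, 0], [0, 0, 0], 1], [[16, 3, 0], [0, 0, 0], 1], [[31, 3, 0], [0, 0, 0], 1], [[31, -8, 0.4], [0, 0, 0], 1], [[31, -13.9, 0.4], [0, 0, 0], 1]]}}

```text
clock: 24.85
tcp_pos: [0.5225, -0.0758, 0.1411]
orientation: [0.001, -0.202, 0.979, -0.0]
wrist_force: [0.2, -0.9, -0.6]
finger_gap: 0.0139
grip_force: 98.3
```

Request:
{"op": "move_arm", "data": {"targets": [[[0, 0, 0], [0, 0, 0], 1], [[0, 0, 0], [0, 0, 0], 1], [[-2, 0, 0], [0, 0, 0], 1], [[-2, 0, 0], [0, 0, 0], 1]]}}

```text
clock: 25.35
tcp_pos: [0.524, -0.0736, 0.1407]
orientation: [0.0, -0.203, 0.979, 0.0]
wrist_force: [-1.1, -0.4, -0.7]
finger_gap: 0.0133
grip_force: 98.3
```

```bash
python3 st.py
```

```text
L 105.88 lat -1.31 z 140.75 mm F along -1.14 lat 0.02 z -0.74 T [ 0.003  0.066 -0.03 ] gap 0.01332656284188678 t 25.35
tcp [ 0.524  -0.0736  0.1407] yawx -156.6 tilt [ 1.e-04  1.e-04 -1.e+00] shift [0. 0. 0.] turn z/10deg 0.01 J [-0.29  0.27 -0.24  1.06  0.   -0.7 ] t 25.35
```

Request:
{"op": "move_arm", "data": {"targets": [[[-2, 0, 0], [0, 0, 0], 1], [[-4, 0, 0], [0, 0, 0], 1], [[-5, 0, 0], [0, 0, 0], 1], [[-6, 0, 0], [0, 0, 0], 1]]}}

```text
clock: 25.85
tcp_pos: [0.5294, -0.0714, 0.1408]
orientation: [0.0, -0.203, 0.979, 0.0]
wrist_force: [-0.2, -0.1, -0.6]
finger_gap: 0.0139
grip_force: 98.3
```

```bash
python3 st.py
```

```text
L 100.08 lat -1.49 z 140.78 mm F along -0.26 lat -0.02 z -0.60 T [-0.02   0.017  0.006] gap 0.01393795279529368 t 25.85
tcp [ 0.5294 -0.0714  0.1408] yawx -156.63 tilt [ 0.e+00  1.e-04 -1.e+00] shift [0. 0. 0.] turn z/10deg 0.007 J [-0.28  0.28 -0.23  1.06  0.   -0.69] t 25.85
```

Request:
{"op": "move_arm", "data": {"targets": [[[-0.6, 0, 0], [0, 0, 0], 1], [[-1.2, 0, 0], [0, 0, 0], 1], [[-1.2, 0, 0], [0, 0, 0], 1]]}}

```text
clock: 26.22
tcp_pos: [0.5304, -0.071, 0.1408]
orientation: [0.0, -0.203, 0.979, 0.0]
wrist_force: [-0.2, -0.1, -1.8]
finger_gap: 0.0136
grip_force: 98.3
```

```bash
python3 st.py
```

```text
L 98.94 lat -1.48 z 140.76 mm F along -0.26 lat -0.02 z -1.82 T [-0.031  0.095  0.038] gap 0.01360843577590938 t 26.225
tcp [ 0.5304 -0.071   0.1408] yawx -156.63 tilt [ 0.e+00  1.e-04 -1.e+00] shift [0. 0. 0.] turn z/10deg 0.007 J [-0.28  0.28 -0.22  1.06  0.   -0.69] t 26.23
```

Request:
{"op": "move_arm", "data": {"targets": [[[-0.7, 0, 0], [0, 0, 0], 1], [[-1.4, 0, 0], [0, 0, 0], 1], [[-1.4, 0, 0], [0, 0, 0], 1]]}}

```text
clock: 26.6
tcp_pos: [0.5317, -0.0704, 0.1408]
orientation: [0.0, -0.202, 0.979, 0.0]
wrist_force: [-0.6, -0.2, -1.2]
finger_gap: 0.0134
grip_force: 98.3
```

```bash
python3 st.py
```

```text
L 97.52 lat -1.48 z 140.78 mm F along -0.65 lat 0.10 z -1.24 T [-0.031  0.07   0.05 ] gap 0.013386531257920524 t 26.6
tcp [ 0.5317 -0.0704  0.1408] yawx -156.63 tilt [ 0.e+00  1.e-04 -1.e+00] shift [0. 0. 0.] turn z/10deg 0.007 J [-0.28  0.28 -0.22  1.07  0.   -0.69] t 26.6
```

Request:
{"op": "move_arm", "data": {"targets": [[[-0.7, 0, 0], [0, 0, 0], 1], [[-1.4, 0, 0], [0, 0, 0], 1], [[-1.4, 0, 0], [0, 0, 0], 1]]}}

```text
clock: 26.98
tcp_pos: [0.533, -0.0699, 0.1408]
orientation: [0.0, -0.203, 0.979, 0.0]
wrist_force: [-0.1, 0.3, -0.7]
finger_gap: 0.0133
grip_force: 98.3
```

```bash
python3 st.py
```

```text
L 96.08 lat -1.47 z 140.77 mm F along 0.04 lat 0.31 z -0.66 T [ 0.01   0.021 -0.002] gap 0.013338175540360759 t 26.975
tcp [ 0.533  -0.0699  0.1408] yawx -156.63 tilt [ 1.e-04  1.e-04 -1.e+00] shift [0. 0. 0.] turn z/10deg 0.007 J [-0.28  0.29 -0.22  1.07  0.   -0.69] t 26.98
```

Request:
{"op": "move_arm", "data": {"targets": [[[-0.8, 0, 0], [0, 0, 0], 1], [[-1.6, 0, 0], [0, 0, 0], 1], [[-1.6, 0, 0], [0, 0, 0], 1]]}}

```text
clock: 27.35
tcp_pos: [0.5345, -0.0692, 0.1408]
orientation: [0.0, -0.203, 0.979, 0.0]
wrist_force: [0.1, 0.1, -0.5]
finger_gap: 0.0138
grip_force: 98.3
```

```bash
python3 st.py|head -1
```

```text
L 94.49 lat -1.48 z 140.79 mm F along 0.11 lat 0.04 z -0.54 T [-0.026  0.05  -0.002] gap 0.013830490583802939 t 27.35
```

Request:
{"op": "move_arm", "data": {"targets": [[[-0.8, 0, 0], [0, 0, 0], 1], [[-1.2, 0, 0], [0, 0, 0], 1], [[-1.2, 0, 0], [0, 0, 0], 1]]}}

```text
clock: 27.72
tcp_pos: [0.5356, -0.0688, 0.1408]
orientation: [0.0, -0.203, 0.979, 0.0]
wrist_force: [0.3, 0.0, -0.5]
finger_gap: 0.0136
grip_force: 98.3
```

```bash
python3 st.py
```

```text
L 93.33 lat -1.46 z 140.79 mm F along 0.23 lat -0.10 z -0.54 T [-0.043  0.057  0.005] gap 0.01363133094756166 t 27.725
tcp [ 0.5356 -0.0688  0.1408] yawx -156.63 tilt [ 1.e-04  1.e-04 -1.e+00] shift [0. 0. 0.] turn z/10deg 0.007 J [-0.28  0.29 -0.21  1.07  0.   -0.68] t 27.73
```

Request:
{"op": "move_arm", "data": {"targets": [[[-1, 0, 0], [0, 0, 0], 1], [[-2, 0, 0], [0, 0, 0], 1], [[-2.5, 0, 0], [0, 0, 0], 1]]}}

```text
clock: 28.1
tcp_pos: [0.5379, -0.0678, 0.1408]
orientation: [0.0, -0.203, 0.979, 0.0]
wrist_force: [0.0, 0.2, 0.2]
finger_gap: 0.0138
grip_force: 98.3
```

Request:
{"op": "move_arm", "data": {"targets": [[[-1, 0, 0], [0, 0, 0], 1], [[-2, 0, 0], [0, 0, 0], 1], [[-2, 0, 0], [0, 0, 0], 1]]}}

```text
clock: 28.48
tcp_pos: [0.5397, -0.067, 0.1408]
orientation: [0.0, -0.203, 0.979, 0.0]
wrist_force: [-0.3, 0.4, -1.8]
finger_gap: 0.0135
grip_force: 98.3
```

```bash
python3 st.py
```

```text
L 88.77 lat -1.46 z 140.80 mm F along -0.09 lat 0.46 z -1.78 T [ 0.037 -0.012  0.053] gap 0.013492842343956207 t 28.475
tcp [ 0.5397 -0.067   0.1408] yawx -156.63 tilt [ 1.e-04  1.e-04 -1.e+00] shift [0. 0. 0.] turn z/10deg 0.007 J [-0.27  0.3  -0.2   1.07  0.   -0.68] t 28.48
```

Request:
{"op": "move_arm", "data": {"targets": [[[-2.5, 0, 0], [0, 0, 0], 1], [[-5, 0, 0], [0, 0, 0], 1], [[-7.5, 0, 0], [0, 0, 0], 1], [[-10, 0, 0], [0, 0, 0], 1], [[-10, 0, 0], [0, 0, 0], 1]]}}

```text
clock: 29.1
tcp_pos: [0.549, -0.0629, 0.1407]
orientation: [0.0, -0.203, 0.979, 0.0]
wrist_force: [-0.4, -0.6, -1.6]
finger_gap: 0.0138
grip_force: 98.3
```

```bash
python3 st.py
```

```text
L 78.64 lat -1.45 z 140.74 mm F along -0.55 lat -0.37 z -1.64 T [-0.059  0.02   0.006] gap 0.013758848067188597 t 29.1
tcp [ 0.549  -0.0629  0.1407] yawx -156.62 tilt [ 1.e-04  1.e-04 -1.e+00] shift [0. 0. 0.] turn z/10deg 0.008 J [-0.26  0.31 -0.18  1.08  0.   -0.67] t 29.1
```

Request:
{"op": "move_arm", "data": {"targets": [[[-2.5, 0, 0], [0, 0, 0], 1], [[-5, 0, 0], [0, 0, 0], 1], [[-7.5, 0, 0], [0, 0, 0], 1], [[-10, 0, 0], [0, 0, 0], 1], [[-10, 0, 0], [0, 0, 0], 1]]}}

```text
clock: 29.72
tcp_pos: [0.5582, -0.059, 0.1407]
orientation: [0.0, -0.203, 0.979, 0.0]
wrist_force: [0.6, -1.1, 0.3]
finger_gap: 0.0135
grip_force: 98.3
```

```bash
python3 st.py
```

```text
L 68.68 lat -1.43 z 140.74 mm F along 0.13 lat -1.26 z 0.31 T [-0.005  0.002 -0.098] gap 0.013510283440432326 t 29.725
tcp [ 0.5582 -0.059   0.1407] yawx -156.62 tilt [ 0.e+00  1.e-04 -1.e+00] shift [0. 0. 0.] turn z/10deg 0.008 J [-0.25  0.33 -0.16  1.08  0.   -0.66] t 29.73
```

Request:
{"op": "move_arm", "data": {"targets": [[[-2.5, 0, 0], [0, 0, 0], 1], [[-5, 0, 0], [0, 0, 0], 1], [[-7.5, 0, 0], [0, 0, 0], 1], [[-9, 0, 0], [0, 0, 0], 1], [[-10.5, 0, 0], [0, 0, 0], 1]]}}

```text
clock: 30.35
tcp_pos: [0.5656, -0.0545, 0.14]
orientation: [-0.002, -0.203, 0.979, 0.001]
wrist_force: [-6.4, 0.3, -0.1]
finger_gap: 0.0136
grip_force: 98.5
```

```bash
python3 st.py
```

```text
L 60.10 lat -0.30 z 140.00 mm F along -5.76 lat 2.81 z -0.13 T [0.159 1.253 0.122] gap 0.013627673413822561 t 30.35
tcp [ 0.5656 -0.0545  0.14  ] yawx -156.62 tilt [-4.4e-03  4.0e-04 -1.0e+00] shift [0. 0. 0.] turn z/10deg 0.008 J [-0.24  0.35 -0.14  1.09 -0.   -0.65] t 30.35
```

Request:
{"op": "move_arm", "data": {"targets": [[[-1, 0, 0], [0, 0, 0], 1], [[-2, 0, 0], [0, 0, 0], 1], [[-3, 0, 0], [0, 0, 0], 1], [[-4, 0, 0], [0, 0, 0], 1]]}}

```text
clock: 30.85
tcp_pos: [0.5695, -0.053, 0.1402]
orientation: [-0.002, -0.203, 0.979, 0.0]
wrist_force: [-8.4, 1.1, -0.7]
finger_gap: 0.0134
grip_force: 98.6
```

```bash
python3 st.py
```

```text
L 55.93 lat -0.41 z 140.24 mm F along -7.26 lat 4.33 z -0.66 T [0.255 1.622 0.277] gap 0.013395398523692767 t 30.85
tcp [ 0.5695 -0.053   0.1402] yawx -156.61 tilt [-3.9e-03  2.0e-04 -1.0e+00] shift [0. 0. 0.] turn z/10deg 0.009 J [-0.23  0.35 -0.13  1.1  -0.   -0.64] t 30.85
```

Request:
{"op": "move_arm", "data": {"targets": [[[-1, 0, 0], [0, 0, 0], 1], [[-2, 0, 0], [0, 0, 0], 1], [[-3, 0, 0], [0, 0, 0], 1], [[-4, 0, 0], [0, 0, 0], 1]]}}

```text
clock: 31.35
tcp_pos: [0.5733, -0.0512, 0.1402]
orientation: [-0.002, -0.203, 0.979, 0.001]
wrist_force: [-3.9, 4.2, -0.3]
finger_gap: 0.0138
grip_force: 98.5
```

```bash
python3 st.py|head -1
```

```text
L 51.66 lat -0.24 z 140.17 mm F along -1.93 lat 5.42 z -0.35 T [0.784 1.01  0.276] gap 0.013842163724256602 t 31.35
```

Request:
{"op": "move_arm", "data": {"targets": [[[-1, 0, 0], [0, 0, 0], 1], [[-2, 0, 0], [0, 0, 0], 1], [[-3, 0, 0], [0, 0, 0], 1], [[-4, 0, 0], [0, 0, 0], 1]]}}

```text
clock: 31.85
tcp_pos: [0.5795, -0.0486, 0.141]
orientation: [0.001, -0.203, 0.979, 0.001]
wrist_force: [-1.3, 6.1, -0.3]
finger_gap: 0.0133
grip_force: 98.5
```

```bash
python3 st.py
```

```text
L 45.00 lat -0.33 z 140.97 mm F along 1.26 lat 6.11 z -0.26 T [1.296 0.308 0.292] gap 0.01327351639911359 t 31.85
tcp [ 0.5795 -0.0486  0.141 ] yawx -156.55 tilt [ 0.0017  0.0029 -1.    ] shift [0. 0. 0.] turn z/10deg 0.015 J [-0.22  0.37 -0.1   1.1   0.   -0.63] t 31.85
```

Request:
{"op": "move_arm", "data": {"targets": [[[-1.5, 0.4, 0], [0, 0, 0], 1], [[-3, 0.8, 0], [0, 0, 0], 1], [[-4.5, 0.8, 0], [0, 0, 0], 1], [[-5.5, 0.8, 0], [0, 0, 0], 1], [[-5.5, 0.8, 0], [0, 0, 0], 1]]}}

```text
clock: 32.48
tcp_pos: [0.5844, -0.0472, 0.1411]
orientation: [0.001, -0.203, 0.979, -0.0]
wrist_force: [2.2, 4.6, -0.5]
finger_gap: 0.0135
grip_force: 98.3
```

```bash
python3 st.py
```

```text
L 39.94 lat -1.01 z 141.08 mm F along 3.83 lat 3.37 z -0.46 T [ 0.991 -0.346  0.11 ] gap 0.013523650707587872 t 32.475
tcp [ 0.5844 -0.0472  0.1411] yawx -156.63 tilt [ 2.e-03  2.e-04 -1.e+00] shift [0. 0. 0.] turn z/10deg 0.007 J [-0.22  0.37 -0.09  1.1   0.   -0.63] t 32.48
```

Request:
{"op": "move_arm", "data": {"targets": [[[-0.8, 0, 0], [0, 0, 0], 1], [[-1.6, 0, 0], [0, 0, 0], 1], [[-2, 0, 0], [0, 0, 0], 1], [[-2, 0, 0], [0, 0, 0], 1]]}}

```text
clock: 32.98
tcp_pos: [0.5853, -0.0469, 0.1408]
orientation: [-0.0, -0.202, 0.979, -0.0]
wrist_force: [0.3, 0.9, -1.2]
finger_gap: 0.0136
grip_force: 98.3
```

```bash
python3 st.py
```

```text
L 39.00 lat -1.07 z 140.82 mm F along 0.66 lat 0.65 z -1.17 T [ 0.342 -0.003  0.046] gap 0.013645067911239619 t 32.975
tcp [ 0.5853 -0.0469  0.1408] yawx -156.66 tilt [ 1.e-04 -7.e-04 -1.e+00] shift [0. 0. 0.] turn z/10deg 0.004 J [-0.22  0.38 -0.09  1.11 -0.   -0.62] t 32.98
```

Request:
{"op": "move_arm", "data": {"targets": [[[-0.7, 0, 0], [0, 0, 0], 1], [[-1.4, 0, 0], [0, 0, 0], 1], [[-1.4, 0, 0], [0, 0, 0], 1]]}}

```text
clock: 33.35
tcp_pos: [0.5866, -0.0462, 0.1408]
orientation: [0.0, -0.202, 0.979, -0.0]
wrist_force: [-0.4, -0.0, -0.6]
finger_gap: 0.0136
grip_force: 98.3
```

```bash
python3 st.py|head -1
```

```text
L 37.47 lat -0.90 z 140.84 mm F along -0.41 lat 0.17 z -0.60 T [-0.05  -0.004 -0.016] gap 0.013591285042273681 t 33.35
```

Request:
{"op": "move_arm", "data": {"targets": [[[-0.6, 0, 0], [0, 0, 0], 1], [[-1.2, 0, 0], [0, 0, 0], 1], [[-1.2, 0, 0], [0, 0, 0], 1]]}}

```text
clock: 33.72
tcp_pos: [0.5876, -0.0454, 0.1408]
orientation: [-0.0, -0.202, 0.979, -0.0]
wrist_force: [-0.5, 0.6, -1.0]
finger_gap: 0.0135
grip_force: 98.3
```

```bash
python3 st.py|head -1
```

```text
L 36.25 lat -0.61 z 140.78 mm F along -0.21 lat 0.76 z -1.03 T [-0.066  0.023  0.035] gap 0.013496299361084636 t 33.725
```

Request:
{"op": "move_arm", "data": {"targets": [[[-0.6, 0, 0], [0, 0, 0], 1], [[-1.2, 0, 0], [0, 0, 0], 1], [[-1.2, 0, 0], [0, 0, 0], 1]]}}

```text
clock: 34.1
tcp_pos: [0.5879, -0.0452, 0.1407]
orientation: [-0.001, -0.202, 0.979, -0.0]
wrist_force: [-4.1, -2.4, 2.1]
finger_gap: 0.0141
grip_force: 98.6
```

```bash
python3 st.py|head -1
```

```text
L 35.97 lat -0.54 z 140.66 mm F along -4.76 lat -0.61 z 2.09 T [-0.505  0.966 -0.01 ] gap 0.014050568351602724 t 34.1
```

Request:
{"op": "move_arm", "data": {"targets": [[[-0.6, 0, 0], [0, 0, 0], 1], [[-1, 0, 0], [0, 0, 0], 1], [[-1, 0, 0], [0, 0, 0], 1]]}}

```text
clock: 34.48
tcp_pos: [0.5879, -0.0451, 0.1406]
orientation: [-0.002, -0.202, 0.979, -0.0]
wrist_force: [-7.3, -4.2, 3.0]
finger_gap: 0.0137
grip_force: 98.7
```

```bash
python3 st.py|head -1
```

```text
L 35.89 lat -0.48 z 140.56 mm F along -8.39 lat -0.99 z 3.02 T [-0.759  1.402 -0.029] gap 0.013718791447814137 t 34.475
```

Request:
{"op": "move_arm", "data": {"targets": [[[1.6, 0, 0], [0, 0, 0], 1], [[1.6, 0, 0], [0, 0, 0], 0.3], [[1.6, 0, 0], [0, 0, 0], -0.2], [[1.6, 0, 0], [0, 0, 0], -0.6], [[1.6, 0, 0], [0, 0, 0], -0.6]]}}

```text
clock: 35.1
tcp_pos: [0.5885, -0.045, 0.1409]
orientation: [0.0, -0.203, 0.979, 0.0]
wrist_force: [0.0, 0.2, -0.2]
finger_gap: 0.0687
grip_force: 0.0
```

Request:
{"op": "move_arm", "data": {"targets": [[[0, 0, -10], [0, 0, 0], -0.6], [[0, 0, -40], [0, 0, 0], -0.6], [[10, 0, -80], [0, 0, 0], -0.6], [[50, 0, -120], [0, 0, 0], -0.6], [[90, 0, -130], [0, 0, 0], -0.6]]}}

```text
clock: 35.72
tcp_pos: [0.5063, -0.0815, 0.2745]
orientation: [0.003, -0.203, 0.979, -0.001]
wrist_force: [0.8, -0.2, -0.2]
finger_gap: 0.0684
grip_force: 0.0
```

Request:
{"op": "move_arm", "data": {"targets": [[[0, 0, 0], [0, 0, 0], -0.6], [[0, 0, 0], [0, 0, 0], -0.6], [[0, 0, 0], [0, 0, 0], -0.6]]}}

```text
clock: 36.1
tcp_pos: [0.5061, -0.0805, 0.2702]
orientation: [-0.0, -0.203, 0.979, 0.0]
wrist_force: [-0.4, -1.1, 0.4]
finger_gap: 0.0684
grip_force: 0.0
```

```bash
python3 - <<'E'
from h import *
s=env.get_state();ims=[];print(s["clock"],s["wrist_force"])
for c in ["scene","side","wrist"]:
    p=env.read_camera(c);E=ext(p,s);im=p["pixels"][:,:,::-1].copy()
    u,v=np.int32(proj([[.61,-.035,.135]],p,E)[0]);print(c,u,v)
    h,w=(50,33) if c!="wrist" else (75,50)
    v=min(max(v,h),383-h)
    ims.append(cv2.resize(im[v-h:v+h,u-w:u+w],(264,400),interpolation=2))
    for t in ["clip","clip_tip","clip_seat","carousel","spindle_hole"]:
        print(c,t,[(np.round(d["centre"],3).tolist(),round(d["confidence"],2)) for d in env.landmark_of(t,p)])
cv2.imwrite("pics/z7.png",np.hstack(ims))
E
```

```text
36.1 [-0.35483423 -1.05058141  0.39956725]
scene 235 210
scene clip [([0.596, -0.044, 0.134], 0.54)]
scene clip_tip [([0.669, -0.004, 0.141], 0.46)]
scene clip_seat [([0.619, -0.034, 0.138], 0.49)]
scene carousel [([0.519, 0.462, 0.004], 0.71), ([0.62, -0.031, 0.075], 0.59)]
scene spindle_hole [([0.621, -0.032, 0.139], 0.81)]
side 287 188
side clip [([0.593, -0.045, 0.136], 0.6), ([0.621, -0.028, 0.074], 0.43)]
side clip_tip [([0.665, -0.007, 0.139], 0.67), ([0.668, -0.37, -0.003], 0.4), ([0.59, -0.046, 0.137], 0.34)]
side clip_seat [([0.618, -0.028, 0.14], 0.58), ([0.59, -0.049, 0.138], 0.22)]
side carousel [([0.518, 0.463, 0.001], 0.83), ([0.621, -0.03, 0.074], 0.72)]
side spindle_hole [([0.62, -0.029, 0.138], 0.73), ([0.725, -0.199, -0.001], 0.37), ([0.664, -0.006, 0.142], 0.2)]
wrist 261 289
wrist clip [([0.594, -0.044, 0.138], 0.61)]
wrist clip_tip [([0.667, -0.005, 0.135], 0.93)]
wrist clip_seat [([0.621, -0.024, 0.139], 0.78), ([0.378, -0.063, 0.006], 0.33), ([0.728, -0.204, 0.0], 0.26)]
wrist carousel [([0.618, -0.029, 0.072], 0.87)]
wrist spindle_hole [([0.665, -0.368, -0.003], 0.75), ([0.622, -0.027, 0.14], 0.68)]
```

View pics/z7.png

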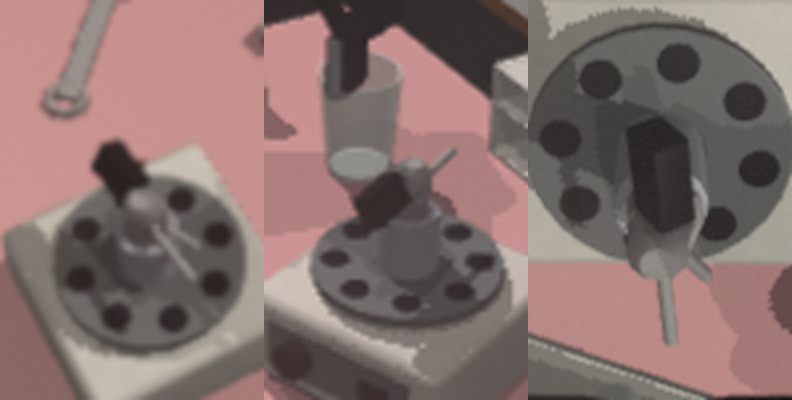

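The picture shows the clip's tab hard against the spindle, with the leg sticking out on the far side (scene crop around 185,265) and the bow around the spindle. The carousel sits on the shoulder, and the gripper is clear.

```bash
python3 -c "
from workcell import env
print(env.hand_in())"
```

```text
the job is handed in; nothing more can be done
None
```

The carousel is seated on the shoulder and locked: the R-clip is through the spindle's cross hole, fully home with its bow sprung over, and let go. The highest push I measured on it was about 10 N, and I handed the job in at about 37 s; no verdict came back.

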